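# Find the rattling tin at the goldsmith's bench

## Task

One of the three sealed tins on the goldsmith's bench has a loose lump of cast silver in it. Pick the tins up and shake them end to end, to and fro a few times, until you find the one that rattles; put any silent one back down lid up where it stood, without dropping it, and leave everything else on the bench alone. Hold the rattling tin out to the goldsmith, level and lid up, about a hand's breadth above the top of the wooden bench pin, and finish while still holding it there.

Things in the scene. Friction and masses are not known exactly. Their poses are not given: they have to be found in the camera images.
- tin_a: one of three outwardly identical flat sheet-metal tins with hinged lid and paper sealing band, 120 mm long (its x), 62 mm wide (its y), 43 mm high; origin at the centre of the underside, z up through the lid; stands lid up on the bench, its x within 0.5 rad of the robot's x. Weighs 125 to 500 g without the lump, each at random, so weight does not tell which one rattles
- tin_b: tin outwardly identical to tin_a, same frame. In one of the three, a different one each time, lies a round lump of cast silver, 30 mm and 150 g, free to roll 82 mm from end to end: it rolls off at a tilt of 6 degrees or more, stays where it came to rest when level, and knocks on the end walls when the tin is shaken or rocked end to end, which the hand feels as force and moment
- tin_c: tin outwardly identical to tin_a, same frame. The contents of the two silent tins are bedded fast: nothing moves in them, so they follow the hand as one solid piece with its centre of mass at the tin's centre
- pin_top (a point): point on the flat top of the wooden bench pin: a fixed, 76 mm wide notched wedge that sticks out about 120 mm from the far edge of the bench, its top level with the bench top. The point is on its centre line, 40 mm out from the edge; x away from the robot, z up. Its place along the edge differs each time
- jade_ring: bystander, loose: dark green stone ring, 30 mm across, 9 mm high, lying flat; origin at the centre of its underside
- silver_ring: bystander, loose: thin silver band, 27 mm across, 6 mm high, lying flat; origin at the centre of its underside
- bench_block: bystander, loose: flat square steel block, 50 x 50 x 18 mm; origin at the centre of its underside
- burr_block: bystander, loose: small wooden block 45 x 70 x 28 mm with burrs standing in it, 54 mm high over all; origin at the centre of its underside
- dish: bystander, loose: round dark wooden dish, 110 mm across, 12 mm high, with three fluted metal domes, 19 mm high; origin at the centre of its underside
- clear_box: bystander, loose: open clear plastic box, 100 x 75 x 24 mm, with a brooch in it; origin at the centre of its underside
- file: bystander, loose: hand file with dark wooden handle, about 200 mm long and 18 mm high, origin near the handle's front end
- pliers: bystander, loose: steel pliers lying flat, about 145 mm long, 12 mm high, origin at the pivot

How it is judged:
By the outcome, as a careful person would: the job done as asked, in the order asked, and still so for the second after the job is handed in, while the arm keeps its last pose, push and grip.
It also fails if it takes over 72 s, if anything falls off the work surface, if the arm or the gripper's body presses on something with over 40 N, if the wrist force passes 120 N, or if a joint passes its speed limit or range.

## Robot

A 6-joint arm with a two-finger parallel gripper is mounted at the origin on the work surface. World frame = base frame: x ahead of the robot, y to its left, z up, the work surface at z = 0. Lengths are in m, angles in rad, forces in N, time in s.
With the tool pointing down it reaches from about 0.325 to 0.75 m from the base axis. Payload 7.6 kg.
Tool frame: the origin (TCP) lies midway between the tips of the shut fingers; the grasp point (between the pads) lies 19 mm behind it; z points along the fingers, y is the direction in which the jaws open and shut (so a half turn about z gives the same grasp; the last joint's range is limited). The gripper opens to 85 mm and grips with 20 to 120 N. Pads are 22 mm wide; open, the fingers measure 114 mm over their backs; the gripper's body (76 mm by 85 mm) begins 54 mm behind the grasp point. The pads swing forward as they close: fully open they stand 13 mm farther back than shut.
Start: joints at [-1.221, 0.052, 1.401, -0, 1.689, -0.07], TCP at [0.214, -0.479, 0.231] pointing down, gripper open.
Joint ranges: [-2.9, 2.9], [-0.91, 2.17], [0.12, 2.37], [-1.06, 4.2], [0.26, 2.73], [-2.93, 2.93]. Speed limits (rad/s): [2.57, 2.57, 3.01, 3.14, 3.14, 3.14].

## Interface

Orientations are given as a unit quaternion [w, x, y, z].
In Python, from station import monitor, read_camera, calibration, r gives the robot as it stands.
- The arm moves only by the shell command python3 -m pendant 'ROWS'. ROWS is a JSON object of lists of equal length, an entry for each row: "dp": the shift along the tool's x, y, z in m, a list of three; "rotation": the turn, a rotation vector about the tool's x, y, z in degrees, a list of three; "fingers": the opening, from 0 (shut) to 1 (fully open). A call has exactly 10 rows; each row is the pose to reach, as a shift and turn from the pose commanded when the call began, along the tool's axes at that moment; what a row does not reach only later rows make up. A row lasts 1/12 s, in which the tool goes at most 41.7 mm and 7.16 degrees, less where a joint would pass 70% of its speed; a pose out of reach is approached as far as the arm can. A call with a gripper value outside its range is refused whole. The fingers move at their own pace and stop on an object; the grip force is fixed at half the most. Time passes only in rows, so rows that repeat a pose let the fingers close, or fill a call up. It gives the time, the measured TCP pose, the force and the opening at its end, in the units of the state.
- monitor.observe(): the state, without advancing time (a new reading comes with each control period).
- read_camera(name): name is "side" or "top" or "wrist"; returns the picture (420x560x3 uint8, red, green, blue); there is no depth.
- calibration(name): a dict with "camera_matrix" (3x3 intrinsics, pixels), "R" (3x3) and "t" (3): a world point X has camera coordinates R X + t. Camera axes: x right, y down, z forward; pixel columns grow to the right and rows downward; lengths in m; the calibration is good to about 2 mm. A picture is of the moment at which its call begins: read the wrist's pose just before it. calibration takes no time and is no camera call; for the wrist camera it gives the pose at the moment of the call.
- r.hand_in(): hands the job in, once; it reports no verdict.
The state is a dict: "time": time; "joints": joint angles; "joint_vel": joint speeds; "joint_torque": joint torques, N m; "position": TCP position; "eef_rot": TCP orientation; "contact_force": force on the tool from outside, world axes, zero at the start; "ft_torque": the same for the moment, N m; "gripper_width": finger opening in m.
Only numpy, scipy, OpenCV 4.12 (cv2) and the standard library are available. Lean on these libraries where they do the work, as an engineer would, in place of code of your own. Each camera call takes 0.05 s, during which the arm holds its last target.

## Working session

There is one attempt and no reset: what is moved stays moved. The work goes in short steps, Python scripts to look and compute and a shell command to move; the robot and the scene stay as the last step left them, time stands still between calls to the robot, and variables do not carry over. Pictures are saved under pics/ and viewed, and the job is handed in when it is done.

```bash
mkdir -p pics; ls; python3 - <<'E'
from station import monitor, read_camera, calibration, r
import cv2
for n in ["top","side"]:
    im=read_camera(n); cv2.imwrite(f"pics/{n}0.png",im[:,:,::-1])
    c=calibration(n); print(n,c)
s=monitor.observe(); print(s)
E
```

```text
pics
top {'camera_matrix': array([[445.45641091,   0.        , 291.21980113],
       [  0.        , 445.45641091, 209.54032106],
       [  0.        ,   0.        ,   1.        ]]), 'R': array([[-1.01612147e-02, -9.99945085e-01, -2.56468262e-03],
       [-9.77584236e-01,  1.04733303e-02, -2.10284023e-01],
       [ 2.10299336e-01,  3.70452192e-04, -9.77636974e-01]]), 't': array([0.0116434 , 0.54806964, 1.265796  ])}
side {'camera_matrix': array([[441.14858137,   0.        , 278.17363017],
       [  0.        , 441.14858137, 216.52673725],
       [  0.        ,   0.        ,   1.        ]]), 'R': array([[-0.9821661 , -0.18768365,  0.01116221],
       [-0.12243747,  0.59341375, -0.79553076],
       [ 0.14268431, -0.78271002, -0.60581038]]), 't': array([0.53799679, 0.08945756, 1.23037151])}
{'time': 0.1, 'joints': array([-1.22133780e+00,  5.27685673e-02,  1.40163527e+00, -9.89047660e-06,
        1.68857711e+00, -7.02715431e-02]), 'joint_vel': array([ 1.57732684e-03, -2.27319052e-03, -3.75054602e-03,  8.23525064e-04,
       -2.69733274e-04, -2.11210589e-05]), 'joint_torque': array([ 1.24754686e-03, -3.82581890e+01, -3.60985601e+01, -2.78832556e-05,
        4.82206131e-03,  4.96837302e-06]), 'position': array([ 0.21388549, -0.47916427,  0.23055327]), 'eef_rot': array([-6.86711280e-04,  9.78058925e-01,  2.08327282e-01, -1.01447597e-04]), 'contact_force': array([-0.49034814,  0.33871548, -0.03236189]), 'ft_torque': array([-0.01669042,  0.01935556,  0.01847728]), 'gripper_width': 0.0852146707792534}
```

View pics/top0.png

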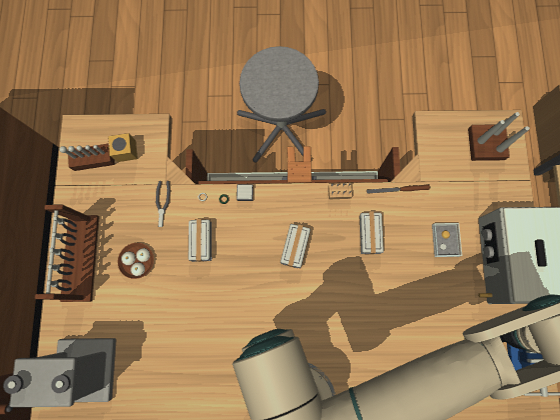

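View pics/side0.png

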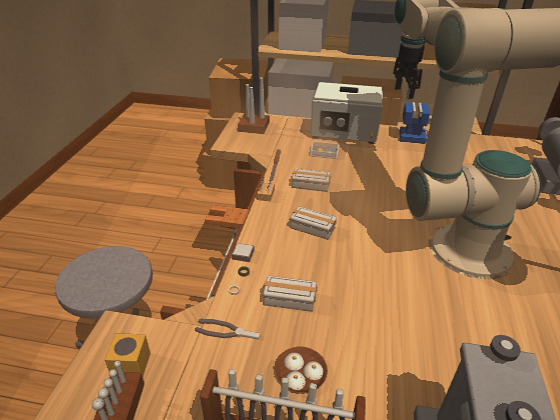

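The top view shows three banded tins at about (200,240), (296,245) and (372,232), and the pin at about (299,163). I'll zoom in to get their corners.

```bash
python3 - <<'E'
import cv2
im=cv2.imread("pics/top0.png")
c=im[200:285,180:240]; 
a=[cv2.resize(im[205:275,x:x+50],None,fx=5,fy=5,interpolation=cv2.INTER_CUBIC) for x in (175,271,347)]
cv2.imwrite("pics/z0.png",cv2.hconcat(a))
cv2.imwrite("pics/z1.png",cv2.resize(im[140:200,240:360],None,fx=6,fy=6,interpolation=cv2.INTER_CUBIC))
E
```

```text
(no output)
```

View pics/z0.png

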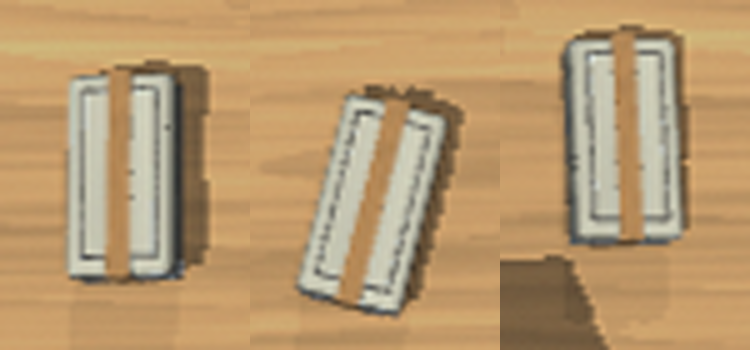

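View pics/z1.png

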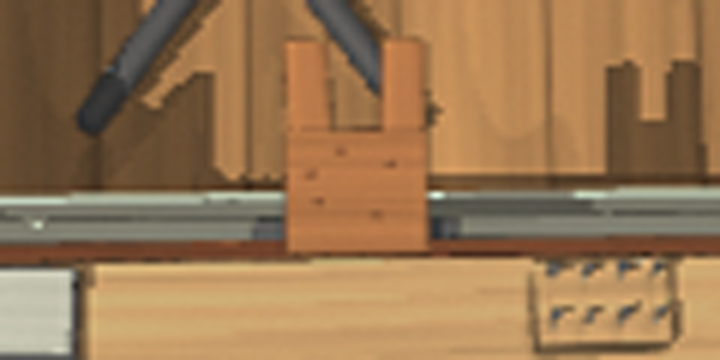

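```bash
cat > h.py <<'E'
import numpy as np
from scipy.spatial.transform import Rotation as R
from station import monitor, read_camera, calibration, r
def w(c,px,z):
    K,Rm,t=c["camera_matrix"],c["R"],c["t"]
    d=Rm.T@np.linalg.inv(K)@np.array([px[0],px[1],1.]); o=-Rm.T@t
    return o+d*(z-o[2])/d[2]
def tool():
    s=monitor.observe(); q=s["eef_rot"]
    return s,R.from_quat([q[1],q[2],q[3],q[0]]).as_matrix()
def rel(target,yaw=None):
    """shift in tool axes to world target; yaw: dir of tool x in world (mod pi)"""
    s,T=tool(); print("t",s["time"],"dp mm",np.round(1000*T.T@(np.array(target)-s["position"]),1),"pos",s["position"].round(4))
    if yaw is not None:
        x=np.array([np.cos(yaw),np.sin(yaw),0]);z=np.array([0,0,-1.]);y=np.cross(z,x)
        for sg in (1,-1):
            D=np.stack([sg*x,sg*y,z],1)
            print("rotvec deg",np.degrees(R.from_matrix(T.T@D).as_rotvec()).round(2))
    print("joints",s["joints"].round(3),"F",s["contact_force"].round(2),"M",s["ft_torque"].round(3),"g",s["gripper_width"].round(4))
E
python3 - <<'E'
from h import *
c=calibration("top")
P=[[(70,76),(172,74),(176,274),(68,276)],[(95,95),(196,118),(152,313),(48,290)],[(68,40),(178,37),(182,237),(71,241)]]
for x0,p in zip((175,271,347),P):
    q=np.array([w(c,(x0+(a+.0)/5,205+b/5),.043) for a,b in p])
    d=(q[0]+q[1]-q[2]-q[3])/2
    print(q.mean(0).round(4),"len",np.linalg.norm(d).round(4),"wid",np.linalg.norm(q[0]+q[3]-q[1]-q[2]).round(4)/2,"yaw",np.arctan2(d[1],d[0]).round(3))
q=[w(c,(240+a/6,140+b/6),0) for a,b in [(287,250),(428,250),(287,38),(425,38)]]
print(np.round(q,4))
for n,px in dict(jade=(223,199),silver=(203,197),block=(245,192),burr=(340,190),dish=(136,261),box=(446,239),file=(398,188),pl=(162,205)).items(): print(n,w(c,px,.01).round(3))
s,T=tool();print(T.round(3))
E
```

```text
[0.4626 0.2795 0.043 ] len 0.1197 wid 0.06225 yaw 0.038
[ 0.4422 -0.0059  0.043 ] len 0.119 wid 0.0621 yaw -0.24
[ 0.4789 -0.2334  0.043 ] len 0.1206 wid 0.0658 yaw -0.031
[[ 0.6506  0.0157  0.    ]
 [ 0.6498 -0.0583  0.    ]
 [ 0.768   0.0147  0.    ]
 [ 0.7671 -0.059   0.    ]]
jade [0.594 0.217 0.01 ]
silver [0.601 0.279 0.01 ]
block [0.616 0.149 0.01 ]
burr [ 0.619 -0.146  0.01 ]
dish [0.405 0.475 0.01 ]
box [ 0.462 -0.463  0.01 ]
file [ 0.624 -0.327  0.01 ]
pl [0.577 0.405 0.01 ]
[[ 0.913  0.408 -0.   ]
 [ 0.408 -0.913  0.001]
 [ 0.    -0.001 -1.   ]]
```

The measured tin sizes match the spec, and pin_top is about (0.690, -0.022, 0). I'll start with the nearest tin, at y=-0.233.

```bash
python3 - <<'E'
from h import *
rel([0.4789,-0.2334,0.12],-0.031)
E
```

```text
t 0.1 dp mm [ 342.2 -116.3  110.7] pos [ 0.2139 -0.4792  0.2306]
rotvec deg [-8.000e-02  1.000e-02  2.582e+01]
rotvec deg [-2.0000e-02 -1.1000e-01 -1.5418e+02]Traceback (most recent call last):
  File "<stdin>", line 2, in <module>
  File "h.py", line 19, in rel
    print("joints",s["joints"].round(3),"F",s["contact_force"].round(2),"M",s["ft_torque"].round(3),"g",s["gripper_width"].round(4))
                                                                                                        ^^^^^^^^^^^^^^^^^^^^^^^^
AttributeError: 'float' object has no attribute 'round'
```

```bash
sed -i 's/,s\["gripper_width"\].round(4)/,round(s["gripper_width"],4)/' h.py
python3 -m pendant '{"dp":[[35,-12,5],[70,-24,10],[105,-36,20],[140,-48,35],[175,-60,50],[210,-72,65],[245,-84,80],[280,-96,95],[315,-108,105],[342,-116,110]],"rotation":[[0,0,2],[0,0,5],[0,0,8],[0,0,11],[0,0,14],[0,0,17],[0,0,20],[0,0,23],[0,0,25.8],[0,0,25.8]],"fingers":[1,1,1,1,1,1,1,1,1,1]}' 2>&1 | head -30
```

```text
time: 0.93
position: [0.5102, -0.2027, 0.1298]
eef_rot: [-0.0, 1.0, -0.017, -0.0]
contact_force: [1.3, -1.6, 0.6]
gripper_width: 0.0854
```

I wrote millimetres where the rows take metres. The per-row limit clamped the move and the arm is clear of everything. Metres from now on; I'm checking the pose first.

```bash
python3 - <<'E'
from h import *
rel([0.4789,-0.2334,0.12],-0.031)
s=monitor.observe(); print(s["joint_vel"].round(3))
import cv2
cv2.imwrite("pics/top1.png",read_camera("top")[:,:,::-1]);cv2.imwrite("pics/w1.png",read_camera("wrist")[:,:,::-1])
E
```

```text
t 0.9333 dp mm [-30.2  31.7   9.8] pos [ 0.5102 -0.2027  0.1298]
rotvec deg [-0.01  0.04 -0.12]
rotvec deg [6.0000e-02 1.0000e-02 1.7988e+02]
joints [-0.445  0.174  1.473 -0.     1.495  1.158] F [ 1.27 -1.6   0.65] M [-0.031 -0.029 -0.076] g 0.0854
[ 0.827  0.652 -0.43  -0.002 -0.232  0.757]
```

View pics/w1.png

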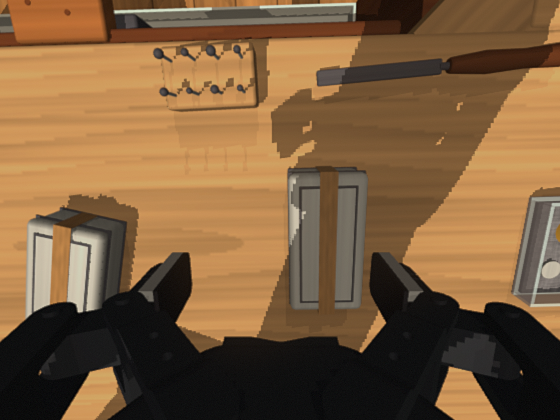

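The wrist view shows the tin between the open fingers, with its top corners near (290,170) and (366,170) and the burr block clear of it. I'll compute the correction and refine the tin pose from this camera once the arm has settled.

```bash
python3 - <<'E'
from h import *
rel([0.4789,-0.2334,0.12],-0.031)
print(monitor.observe()["joint_vel"].round(3))
E
```

```text
t 1.0333 dp mm [-31.1  34.3   7.6] pos [ 0.5108 -0.1999  0.1276]
rotvec deg [-0.19  0.23  0.36]
rotvec deg [  -0.36   -0.29 -179.64]
joints [-4.410e-01  1.780e-01  1.473e+00  1.000e-03  1.495e+00  1.154e+00] F [-0.33  0.12 -0.42] M [-0.037  0.028  0.035] g 0.0853
[-0.088 -0.054  0.009 -0.04   0.033 -0.072]
```

```bash

python3 -m pendant '{"dp":[[-0.015,0.017,0.004],[-0.031,0.034,0.008],[-0.031,0.034,0.008],[-0.031,0.034,0.008],[-0.031,0.034,0.008],[-0.031,0.034,0.008],[-0.031,0.034,0.008],[-0.031,0.034,0.008],[-0.031,0.034,0.008],[-0.031,0.034,0.008]],"rotation":[[0,0,0],[0,0,0],[0,0,0],[0,0,0],[0,0,0],[0,0,0],[0,0,0],[0,0,0],[0,0,0],[0,0,0]],"fingers":[1,1,1,1,1,1,1,1,1,1]}'
python3 - <<'E'
from h import *
rel([0.4789,-0.2334,0.008],-0.031)
import cv2,pickle
c=calibration("wrist")
im=read_camera("wrist")[:,:,::-1];cv2.imwrite("pics/w2.png",im)
pickle.dump(c,open("w2.pkl","wb"))
E
```

```text
time: 1.87
position: [0.4774, -0.2374, 0.1229]
eef_rot: [0.0, 1.0, -0.015, 0.0]
contact_force: [0.7, 0.2, 1.1]
gripper_width: 0.0851
t 1.8667 dp mm [  1.4  -4.  114.9] pos [ 0.4774 -0.2374  0.1229]
rotvec deg [ 0.   -0.01  0.05]
rotvec deg [ 1.0000e-02  1.0000e-02 -1.7995e+02]
joints [-0.531  0.136  1.529 -0.     1.476  1.07 ] F [0.74 0.17 1.15] M [ 0.034  0.001 -0.027] g 0.0851
```

View pics/w2.png

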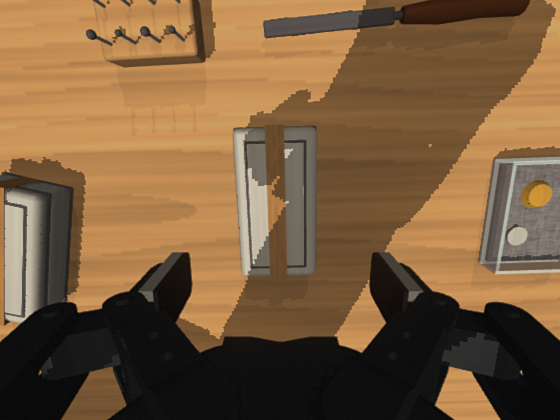

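The wrist view shows the tin's lid outline at (234,127), (316,126), (316,273) and (242,275), and its inner border at (247,141), (306,141), (304,267) and (251,269). The other objects are clear.

```bash
python3 - <<'E'
from h import *
import pickle
c=pickle.load(open("w2.pkl","rb"))
for P in ([(234,127),(316,126),(316,273),(242,275)],[(247,141),(306,141),(304,267),(251,269)]):
    q=np.array([w(c,p,.043) for p in P]); d=(q[0]+q[1]-q[2]-q[3])/2
    print(q.mean(0).round(4),np.linalg.norm(d).round(4),(np.linalg.norm(q[0]+q[3]-q[1]-q[2])/2).round(4),np.arctan2(d[1],d[0]).round(3))
E
```

```text
[ 0.486  -0.2346  0.043 ] 0.1167 0.0598 -0.006
[ 0.4836 -0.2345  0.043 ] 0.1011 0.0431 -0.025
```

```bash

python3 -m pendant '{"dp":[[0.002,-0.002,0.010],[0.003,-0.003,0.030],[0.003,-0.003,0.050],[0.003,-0.003,0.070],[0.003,-0.003,0.085],[0.003,-0.003,0.098],[0.003,-0.003,0.107],[0.003,-0.003,0.112],[0.003,-0.003,0.115],[0.003,-0.003,0.115]],"rotation":[[0,0,0],[0,0,0],[0,0,0],[0,0,0],[0,0,0],[0,0,0],[0,0,0],[0,0,0],[0,0,0],[0,0,0]],"fingers":[1,1,1,1,1,1,1,1,1,1]}'
python3 - <<'E'
from h import *
rel([0.481,-0.234,0.008],-0.029)
E
```

```text
time: 2.75
position: [0.4803, -0.2346, 0.0075]
eef_rot: [-0.0, 1.0, -0.015, -0.0]
contact_force: [0.5, 0.4, 0.1]
gripper_width: 0.0853
t 2.75 dp mm [ 0.7 -0.6 -0.5] pos [ 0.4803 -0.2346  0.0075]
rotvec deg [-0.01  0.02 -0.09]
rotvec deg [3.0000e-02 1.0000e-02 1.7991e+02]
joints [-0.523  0.277  1.616 -0.     1.249  1.078] F [0.48 0.35 0.07] M [0.015 0.035 0.028] g 0.0853
```

Positioned at the tin. Closing the fingers.

```bash

python3 -m pendant '{"dp":[[0,0,0],[0,0,0],[0,0,0],[0,0,0],[0,0,0],[0,0,0],[0,0,0],[0,0,0],[0,0,0],[0,0,0]],"rotation":[[0,0,0],[0,0,0],[0,0,0],[0,0,0],[0,0,0],[0,0,0],[0,0,0],[0,0,0],[0,0,0],[0,0,0]],"fingers":[0,0,0,0,0,0,0,0,0,0]}'
python3 - <<'E'
from h import *
rel([0.481,-0.234,0.008],-0.029)
E
```

```text
time: 3.58
position: [0.4811, -0.235, 0.0092]
eef_rot: [0.001, 1.0, -0.015, 0.001]
contact_force: [-0.3, 1.1, 5.6]
gripper_width: 0.0613
t 3.5833 dp mm [-0.1 -1.   1.1] pos [ 0.4811 -0.235   0.0092]
rotvec deg [ 0.06 -0.12 -0.08]
rotvec deg [-1.8000e-01 -1.0000e-01  1.7992e+02]
joints [-0.523  0.275  1.615 -0.     1.249  1.078] F [-0.34  1.09  5.56] M [0.102 0.172 0.065] g 0.0613
```

```bash

python3 -m pendant '{"dp":[[0,0,-0.005],[0,0,-0.015],[0,0,-0.035],[0,0,-0.06],[0,0,-0.085],[0,0,-0.11],[0,0,-0.135],[0,0,-0.15],[0,0,-0.16],[0,0,-0.16]],"rotation":[[0,0,0],[0,0,0],[0,0,0],[0,0,0],[0,0,0],[0,0,0],[0,0,0],[0,0,0],[0,0,0],[0,0,0]],"fingers":[0,0,0,0,0,0,0,0,0,0]}'
python3 - <<'E'
from h import *
import cv2
cv2.imwrite("pics/w3.png",read_camera("wrist")[:,:,::-1])
cv2.imwrite("pics/s3.png",read_camera("side")[:,:,::-1])
rel([0.481,-0.234,0.008],-0.029)
E
```

```text
time: 4.42
position: [0.4809, -0.235, 0.1703]
eef_rot: [0.001, 1.0, -0.015, 0.002]
contact_force: [-1.3, 0.5, -4.7]
gripper_width: 0.061
t 4.5167 dp mm [  1.3  -0.4 158.9] pos [ 0.4799 -0.2344  0.1669]
rotvec deg [-0.03  0.07 -0.09]
rotvec deg [1.1000e-01 5.0000e-02 1.7991e+02]
joints [-0.523  0.107  1.471 -0.     1.565  1.078] F [-0.24 -0.26 -3.82] M [0.015 0.012 0.031] g 0.0612
```

View pics/w3.png

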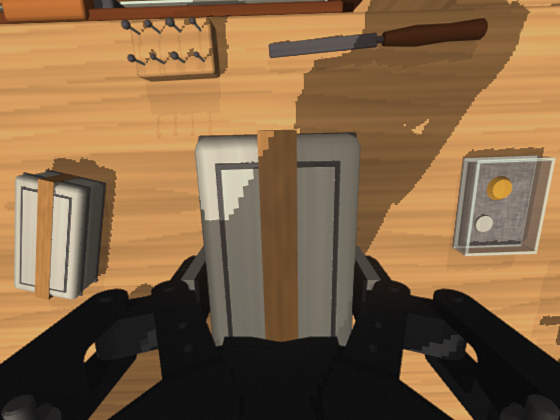

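The tin is held firmly, level and clear of everything. Next I shake it end to end along tool x.

```bash

python3 -m pendant '{"dp":[[0.035,0,0],[0.055,0,0],[0.02,0,0],[-0.02,0,0],[-0.055,0,0],[-0.02,0,0],[0.02,0,0],[0.055,0,0],[0.02,0,0],[-0.02,0,0]],"rotation":[[0,0,0],[0,0,0],[0,0,0],[0,0,0],[0,0,0],[0,0,0],[0,0,0],[0,0,0],[0,0,0],[0,0,0]],"fingers":[0,0,0,0,0,0,0,0,0,0]}'
python3 -m pendant '{"dp":[[-0.035,0,0],[-0.01,0,0],[0.03,0,0],[0.07,0,0],[0.035,0,0],[0,0,0],[-0.035,0,0],[0,0,0],[0.02,0,0],[0.02,0,0]],"rotation":[[0,0,0],[0,0,0],[0,0,0],[0,0,0],[0,0,0],[0,0,0],[0,0,0],[0,0,0],[0,0,0],[0,0,0]],"fingers":[0,0,0,0,0,0,0,0,0,0]}'
python3 -m pendant '{"dp":[[0,0,0],[0,0,0],[0,0,0],[0,0,0],[0,0,0],[0,0,0],[0,0,0],[0,0,0],[0,0,0],[0,0,0]],"rotation":[[0,7,0],[0,12,0],[0,12,0],[0,12,0],[0,12,0],[0,6,0],[0,0,0],[0,0,0],[0,0,0],[0,0,0]],"fingers":[0,0,0,0,0,0,0,0,0,0]}'
python3 - <<'E'
from h import *
for i in range(4):
    read_camera("side");s=monitor.observe();print(s["contact_force"].round(2),s["ft_torque"].round(3))
rel([0.481,-0.234,0.17],-0.029)
E
python3 -m pendant '{"dp":[[0,0,0],[0,0,0],[0,0,0],[0,0,0],[0,0,0],[0,0,0],[0,0,0],[0,0,0],[0,0,0],[0,0,0]],"rotation":[[0,-7,0],[0,-12,0],[0,-12,0],[0,-12,0],[0,-12,0],[0,-6,0],[0,0,0],[0,0,0],[0,0,0],[0,0,0]],"fingers":[0,0,0,0,0,0,0,0,0,0]}'
python3 - <<'E'
from h import *
for i in range(4):
    read_camera("side");s=monitor.observe();print(s["contact_force"].round(2),s["ft_torque"].round(3))
rel([0.481,-0.234,0.17],-0.029)
E
```

```text
time: 5.35
position: [0.4612, -0.2334, 0.1588]
eef_rot: [-0.004, 1.0, -0.014, -0.007]
contact_force: [-1.6, 0.2, -3.8]
gripper_width: 0.0611
time: 6.18
position: [0.4808, -0.2337, 0.1657]
eef_rot: [-0.001, 1.0, -0.015, -0.001]
contact_force: [0.8, -0.1, -5.0]
gripper_width: 0.0612
time: 7.02
position: [0.4806, -0.2345, 0.1675]
eef_rot: [-0.0, 1.0, -0.015, 0.001]
contact_force: [0.3, 0.3, -4.6]
gripper_width: 0.0609
[-0.48 -0.13 -4.19] [0.019 0.038 0.005]
[ 0.53  0.26 -4.88] [0.007 0.043 0.003]
[-0.09 -0.16 -4.4 ] [0.002 0.036 0.024]
[ 1.12  0.18 -4.22] [-0.029  0.029  0.002]
t 7.2167 dp mm [ 1.  -0.8 -1.7] pos [ 0.48   -0.2348  0.1683]
rotvec deg [ 0.03 -0.08 -0.12]
rotvec deg [-1.3000e-01 -4.0000e-02  1.7988e+02]
joints [-0.524  0.105  1.471  0.     1.564  1.078] F [ 1.12  0.18 -4.22] M [-0.029  0.029  0.002] g 0.0612
time: 8.05
position: [0.4802, -0.2349, 0.1689]
eef_rot: [0.0, 1.0, -0.016, 0.0]
contact_force: [0.7, -0.9, -4.6]
gripper_width: 0.0612
[ 1.01 -0.06 -3.53] [-0.035 -0.036  0.023]
[ 0.62  0.24 -3.09] [-0.022  0.027  0.009]
[ 0.42 -0.58 -5.43] [ 0.012  0.036 -0.042]
[ 0.23 -0.39 -4.61] [-0.039  0.011  0.021]
t 8.25 dp mm [ 0.2 -0.7 -2.1] pos [ 0.4808 -0.2347  0.1679]
rotvec deg [ 0.01  0.03 -0.06]
rotvec deg [ 5.0000e-02 -1.0000e-02  1.7994e+02]
joints [-0.523  0.109  1.468 -0.     1.566  1.078] F [ 0.23 -0.39 -4.61] M [-0.039  0.011  0.021] g 0.0612
```

The moment about y is 0.037 Nm after one tilt and 0.010 Nm after the other. A loose lump should shift it by 0.12 Nm, and the noise is about 0.03 Nm. This tin looks silent, so I'll confirm with longer tilts and more samples.

```bash
cat >> h.py <<'E'
def samp(n=10):
    F=[];M=[]
    for i in range(n):
        read_camera("side");s=monitor.observe();F.append(s["contact_force"]);M.append(s["ft_torque"])
    F=np.array(F);M=np.array(M)
    print("t",round(s["time"],2),"F",F.mean(0).round(2),"M",M.mean(0).round(4),"sem",(M.std(0)/n**.5).round(4),"pos",s["position"].round(4))
E
python3 -m pendant '{"dp":[[0,0,0],[0,0,0],[0,0,0],[0,0,0],[0,0,0],[0,0,0],[0,0,0],[0,0,0],[0,0,0],[0,0,0]],"rotation":[[0,7,0],[0,14,0],[0,15,0],[0,15,0],[0,15,0],[0,15,0],[0,15,0],[0,15,0],[0,15,0],[0,15,0]],"fingers":[0,0,0,0,0,0,0,0,0,0]}'
python3 -c "from h import *; samp(5)"
python3 -m pendant '{"dp":[[0,0,0],[0,0,0],[0,0,0],[0,0,0],[0,0,0],[0,0,0],[0,0,0],[0,0,0],[0,0,0],[0,0,0]],"rotation":[[0,-4,0],[0,-8,0],[0,-12,0],[0,-15,0],[0,-15,0],[0,-15,0],[0,-15,0],[0,-15,0],[0,-15,0],[0,-15,0]],"fingers":[0,0,0,0,0,0,0,0,0,0]}'
python3 -c "from h import *; samp(8)"
python3 -m pendant '{"dp":[[0,0,0],[0,0,0],[0,0,0],[0,0,0],[0,0,0],[0,0,0],[0,0,0],[0,0,0],[0,0,0],[0,0,0]],"rotation":[[0,-7,0],[0,-14,0],[0,-15,0],[0,-15,0],[0,-15,0],[0,-15,0],[0,-15,0],[0,-15,0],[0,-15,0],[0,-15,0]],"fingers":[0,0,0,0,0,0,0,0,0,0]}'
python3 -c "from h import *; samp(5)"
python3 -m pendant '{"dp":[[0,0,0],[0,0,0],[0,0,0],[0,0,0],[0,0,0],[0,0,0],[0,0,0],[0,0,0],[0,0,0],[0,0,0]],"rotation":[[0,4,0],[0,8,0],[0,12,0],[0,15,0],[0,15,0],[0,15,0],[0,15,0],[0,15,0],[0,15,0],[0,15,0]],"fingers":[0,0,0,0,0,0,0,0,0,0]}'
python3 -c "from h import *; samp(8);rel([0.481,-0.234,0.17],-0.029)"
```

```text
time: 9.08
position: [0.4805, -0.2346, 0.1678]
eef_rot: [0.002, 0.991, -0.015, 0.13]
contact_force: [0.2, 0.2, -5.0]
gripper_width: 0.061
t 9.33 F [-0.19  0.09 -4.18] M [ 0.0095  0.3491 -0.0224] sem [0.0157 0.0117 0.0086] pos [ 0.4803 -0.2346  0.1679]
time: 10.17
position: [0.4801, -0.2347, 0.1681]
eef_rot: [0.0, 1.0, -0.015, 0.0]
contact_force: [-0.5, -0.3, -4.4]
gripper_width: 0.0612
t 10.57 F [ 0.2  -0.05 -4.6 ] M [ 0.0262 -0.0035 -0.0127] sem [0.0113 0.0132 0.0081] pos [ 0.4803 -0.2347  0.1679]
time: 11.4
position: [0.4802, -0.2348, 0.1683]
eef_rot: [-0.002, 0.991, -0.015, -0.13]
contact_force: [-0.9, -0.0, -4.4]
gripper_width: 0.061
t 11.65 F [-0.29  0.22 -4.46] M [-0.0186 -0.284  -0.0232] sem [0.0157 0.0105 0.0079] pos [ 0.4803 -0.2346  0.1678]
time: 12.48
position: [0.4806, -0.2345, 0.1676]
eef_rot: [-0.0, 1.0, -0.015, -0.0]
contact_force: [-0.0, -0.3, -4.7]
gripper_width: 0.0612
t 12.88 F [-0.07  0.1  -4.37] M [ 0.0076  0.0143 -0.    ] sem [0.0102 0.0101 0.0112] pos [ 0.4803 -0.2347  0.1679]
t 12.8833 dp mm [ 0.7 -0.7 -2.1] pos [ 0.4803 -0.2347  0.1679]
rotvec deg [ 0.01  0.   -0.08]
rotvec deg [ 0.0000e+00 -1.0000e-02  1.7992e+02]
joints [-0.523  0.107  1.469 -0.     1.565  1.078] F [-0.75  0.08 -3.62] M [-0.011  0.012  0.024] g 0.0614
```

The level moments after opposite tilts differ by only 0.018±0.016 Nm, so tin 1 is silent. I'm lowering it back to where it stood.

```bash

python3 -m pendant '{"dp":[[0,0,0.01],[0,0,0.03],[0,0,0.055],[0,0,0.08],[0,0,0.105],[0,0,0.125],[0,0,0.14],[0,0,0.148],[0,0,0.152],[0,0,0.154]],"rotation":[[0,0,0],[0,0,0],[0,0,0],[0,0,0],[0,0,0],[0,0,0],[0,0,0],[0,0,0],[0,0,0],[0,0,0]],"fingers":[0,0,0,0,0,0,0,0,0,0]}'
python3 -m pendant '{"dp":[[0,0,0.001],[0,0,0.002],[0,0,0.003],[0,0,0.004],[0,0,0.005],[0,0,0.0055],[0,0,0.006],[0,0,0.006],[0,0,0.006],[0,0,0.006]],"rotation":[[0,0,0],[0,0,0],[0,0,0],[0,0,0],[0,0,0],[0,0,0],[0,0,0],[0,0,0],[0,0,0],[0,0,0]],"fingers":[0,0,0,0,0,0,0,0,0,0]}'
python3 -c "from h import *; rel([0.481,-0.234,0.009],-0.029)"
```

```text
time: 13.72
position: [0.4803, -0.2346, 0.0135]
eef_rot: [-0.0, 1.0, -0.015, -0.0]
contact_force: [0.7, -1.1, -5.4]
gripper_width: 0.0612
time: 14.55
position: [0.4806, -0.2348, 0.0092]
eef_rot: [0.0, 1.0, -0.015, 0.0]
contact_force: [-4.3, 2.4, 6.0]
gripper_width: 0.0608
t 14.55 dp mm [ 0.4 -0.8  0.2] pos [ 0.4806 -0.2348  0.0092]
rotvec deg [ 0.03 -0.04 -0.08]
rotvec deg [-6.0000e-02 -5.0000e-02  1.7992e+02]
joints [-0.523  0.275  1.615 -0.     1.251  1.078] F [-4.28  2.4   6.02] M [ 0.313  0.699 -0.079] g 0.0608
```

It is seated on the bench, with the force reversed. Open and retreat.

```bash

python3 -m pendant '{"dp":[[0,0,0],[0,0,0],[0,0,0],[0,0,0],[0,0,0],[0,0,0],[0,0,0],[0,0,-0.005],[0,0,-0.015],[0,0,-0.03]],"rotation":[[0,0,0],[0,0,0],[0,0,0],[0,0,0],[0,0,0],[0,0,0],[0,0,0],[0,0,0],[0,0,0],[0,0,0]],"fingers":[1,1,1,1,1,1,1,1,1,1]}'
python3 -m pendant '{"dp":[[0,0,-0.02],[0,0,-0.05],[0,0,-0.08],[0,0,-0.1],[0,0,-0.11],[0,0,-0.11],[0,0,-0.11],[0,0,-0.11],[0,0,-0.11],[0,0,-0.11]],"rotation":[[0,0,0],[0,0,0],[0,0,0],[0,0,0],[0,0,0],[0,0,0],[0,0,0],[0,0,0],[0,0,0],[0,0,0]],"fingers":[1,1,1,1,1,1,1,1,1,1]}'
python3 - <<'E'
from h import *
import cv2
cv2.imwrite("pics/w4.png",read_camera("wrist")[:,:,::-1])
rel([0.4422,-0.0059,0.12],-0.24)
E
```

```text
time: 15.38
position: [0.4797, -0.2343, 0.0377]
eef_rot: [-0.0, 1.0, -0.015, -0.001]
contact_force: [0.2, -0.1, 0.1]
gripper_width: 0.0856
time: 16.22
position: [0.4798, -0.2343, 0.1463]
eef_rot: [-0.001, 1.0, -0.015, -0.001]
contact_force: [0.1, 0.0, -0.4]
gripper_width: 0.0852
t 16.2667 dp mm [ -44.6 -227.2   26.9] pos [ 0.4799 -0.2344  0.1466]
rotvec deg [-0.04  0.11 12.  ]
rotvec deg [-1.70e-01 -6.00e-02 -1.68e+02]
joints [-0.524  0.122  1.497 -0.     1.525  1.078] F [-0.49  0.36  0.52] M [ 0.019 -0.013 -0.037] g 0.0853
```

View pics/w4.png

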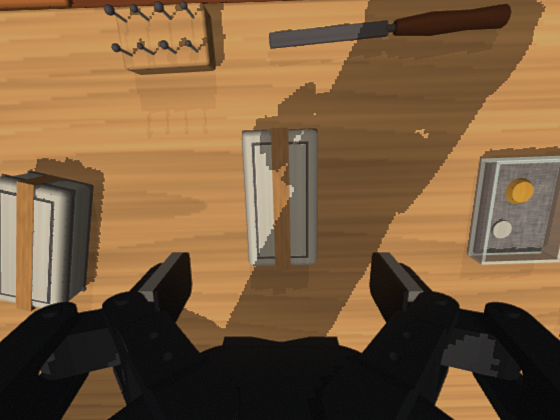

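Tin 1 stands lid up at about (280,197), level and back in its place. On to the middle tin.

```bash

python3 -m pendant '{"dp":[[-0.005,-0.02,0],[-0.01,-0.05,0],[-0.015,-0.085,0],[-0.02,-0.12,0],[-0.027,-0.155,0.005],[-0.034,-0.185,0.01],[-0.04,-0.21,0.018],[-0.043,-0.227,0.025],[-0.043,-0.227,0.027],[-0.043,-0.227,0.027]],"rotation":[[0,0,1],[0,0,3],[0,0,5],[0,0,7],[0,0,9],[0,0,11],[0,0,12],[0,0,12],[0,0,12],[0,0,12]],"fingers":[1,1,1,1,1,1,1,1,1,1]}'
python3 - <<'E'
from h import *
rel([0.444,-0.006,0.008],-0.24)
import cv2,pickle
read_camera("wrist");read_camera("wrist")
c=calibration("wrist")
im=read_camera("wrist")[:,:,::-1];cv2.imwrite("pics/w5.png",im)
pickle.dump(c,open("w5.pkl","wb"))
rel([0.444,-0.006,0.008],-0.24)
E
```

```text
time: 17.1
position: [0.4438, -0.0061, 0.12]
eef_rot: [0.0, 0.993, -0.119, -0.001]
contact_force: [-0.5, -0.9, 0.7]
gripper_width: 0.0855
t 17.1 dp mm [  0.4  -0.2 112. ] pos [ 0.4438 -0.0061  0.12  ]
rotvec deg [0.03 0.08 0.11]
rotvec deg [-1.3000e-01  5.0000e-02 -1.7989e+02]
joints [-0.097 -0.113  1.787 -0.     1.469  1.712] F [-0.47 -0.93  0.71] M [-0.011 -0.025 -0.027] g 0.0855
t 17.25 dp mm [ -1.   -1.2 113.2] pos [ 0.4446 -0.0074  0.1212]
rotvec deg [ 0.02 -0.03 -0.06]
rotvec deg [-5.0000e-02 -2.0000e-02  1.7994e+02]
joints [-0.099 -0.114  1.785 -0.     1.47   1.712] F [ 0.17 -0.36 -0.35] M [-0.022 -0.01   0.007] g 0.0855
```

View pics/w5.png

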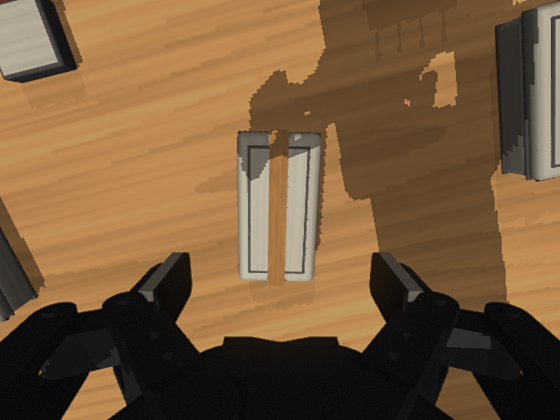

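The wrist view shows the tin centred at column 279 between the fingers and aligned with them. Descend, close, lift.

```bash

python3 -m pendant '{"dp":[[0,0,0.010],[0,0,0.030],[0,0,0.050],[0,0,0.070],[0,0,0.085],[0,0,0.098],[0,0,0.107],[0,0,0.111],[0,0,0.113],[0,0,0.113]],"rotation":[[0,0,0],[0,0,0],[0,0,0],[0,0,0],[0,0,0],[0,0,0],[0,0,0],[0,0,0],[0,0,0],[0,0,0]],"fingers":[1,1,1,1,1,1,1,1,1,1]}'
python3 -m pendant '{"dp":[[0,0,0],[0,0,0],[0,0,0],[0,0,0],[0,0,0],[0,0,0],[0,0,0],[0,0,0],[0,0,0],[0,0,0]],"rotation":[[0,0,0],[0,0,0],[0,0,0],[0,0,0],[0,0,0],[0,0,0],[0,0,0],[0,0,0],[0,0,0],[0,0,0]],"fingers":[0,0,0,0,0,0,0,0,0,0]}'
python3 -m pendant '{"dp":[[0,0,-0.005],[0,0,-0.015],[0,0,-0.035],[0,0,-0.06],[0,0,-0.085],[0,0,-0.11],[0,0,-0.135],[0,0,-0.15],[0,0,-0.16],[0,0,-0.16]],"rotation":[[0,0,0],[0,0,0],[0,0,0],[0,0,0],[0,0,0],[0,0,0],[0,0,0],[0,0,0],[0,0,0],[0,0,0]],"fingers":[0,0,0,0,0,0,0,0,0,0]}'
python3 -c "from h import *; samp(4); rel([0.444,-0.006,0.17],-0.24)"
```

```text
time: 18.08
position: [0.4444, -0.0067, 0.0079]
eef_rot: [0.0, 0.993, -0.12, 0.0]
contact_force: [-0.0, 0.3, -0.6]
gripper_width: 0.0854
time: 18.92
position: [0.4452, -0.0065, 0.0091]
eef_rot: [-0.0, 0.993, -0.12, 0.001]
contact_force: [-0.5, 0.6, 7.2]
gripper_width: 0.0611
time: 19.75
position: [0.445, -0.0065, 0.1702]
eef_rot: [0.0, 0.993, -0.12, 0.002]
contact_force: [0.1, 0.1, -2.3]
gripper_width: 0.061
t 19.95 F [-0.29 -0.   -3.49] M [-0.0197  0.0154 -0.0036] sem [0.0124 0.0187 0.0108] pos [ 0.4435 -0.0063  0.1663]
t 19.95 dp mm [ 0.4 -0.5 -3.7] pos [ 0.4435 -0.0063  0.1663]
rotvec deg [0.03 0.16 0.  ]
rotvec deg [-2.6e-01  4.0e-02 -1.8e+02]
joints [-0.098 -0.15   1.726 -0.     1.569  1.713] F [ 0.14 -0.57 -3.53] M [ 0.019 -0.014 -0.012] g 0.0611
```

```bash

python3 -m pendant '{"dp":[[0.035,0,0],[0.055,0,0],[0.02,0,0],[-0.02,0,0],[-0.055,0,0],[-0.02,0,0],[0.02,0,0],[0.055,0,0],[0.02,0,0],[-0.02,0,0]],"rotation":[[0,0,0],[0,0,0],[0,0,0],[0,0,0],[0,0,0],[0,0,0],[0,0,0],[0,0,0],[0,0,0],[0,0,0]],"fingers":[0,0,0,0,0,0,0,0,0,0]}'
python3 -m pendant '{"dp":[[-0.035,0,0],[-0.01,0,0],[0.03,0,0],[0.07,0,0],[0.035,0,0],[0,0,0],[-0.035,0,0],[0,0,0],[0.02,0,0],[0.02,0,0]],"rotation":[[0,0,0],[0,0,0],[0,0,0],[0,0,0],[0,0,0],[0,0,0],[0,0,0],[0,0,0],[0,0,0],[0,0,0]],"fingers":[0,0,0,0,0,0,0,0,0,0]}'
python3 -m pendant '{"dp":[[0,0,0],[0,0,0],[0,0,0],[0,0,0],[0,0,0],[0,0,0],[0,0,0],[0,0,0],[0,0,0],[0,0,0]],"rotation":[[0,7,0],[0,14,0],[0,15,0],[0,15,0],[0,15,0],[0,15,0],[0,15,0],[0,15,0],[0,15,0],[0,15,0]],"fingers":[0,0,0,0,0,0,0,0,0,0]}'
python3 -c "from h import *; samp(5)"
python3 -m pendant '{"dp":[[0,0,0],[0,0,0],[0,0,0],[0,0,0],[0,0,0],[0,0,0],[0,0,0],[0,0,0],[0,0,0],[0,0,0]],"rotation":[[0,-4,0],[0,-8,0],[0,-12,0],[0,-15,0],[0,-15,0],[0,-15,0],[0,-15,0],[0,-15,0],[0,-15,0],[0,-15,0]],"fingers":[0,0,0,0,0,0,0,0,0,0]}'
python3 -c "from h import *; samp(8)"
python3 -m pendant '{"dp":[[0,0,0],[0,0,0],[0,0,0],[0,0,0],[0,0,0],[0,0,0],[0,0,0],[0,0,0],[0,0,0],[0,0,0]],"rotation":[[0,-7,0],[0,-14,0],[0,-15,0],[0,-15,0],[0,-15,0],[0,-15,0],[0,-15,0],[0,-15,0],[0,-15,0],[0,-15,0]],"fingers":[0,0,0,0,0,0,0,0,0,0]}'
python3 -c "from h import *; samp(5)"
python3 -m pendant '{"dp":[[0,0,0],[0,0,0],[0,0,0],[0,0,0],[0,0,0],[0,0,0],[0,0,0],[0,0,0],[0,0,0],[0,0,0]],"rotation":[[0,4,0],[0,8,0],[0,12,0],[0,15,0],[0,15,0],[0,15,0],[0,15,0],[0,15,0],[0,15,0],[0,15,0]],"fingers":[0,0,0,0,0,0,0,0,0,0]}'
python3 -c "from h import *; samp(8);rel([0.444,-0.006,0.17],-0.24)"
```

```text
time: 20.78
position: [0.4253, -0.0022, 0.1598]
eef_rot: [0.0, 0.993, -0.12, -0.009]
contact_force: [-1.1, 0.3, -0.5]
gripper_width: 0.0611
time: 21.62
position: [0.4446, -0.0069, 0.1672]
eef_rot: [0.0, 0.993, -0.12, 0.0]
contact_force: [1.1, 0.0, -3.1]
gripper_width: 0.0614
time: 22.45
position: [0.4444, -0.0065, 0.1678]
eef_rot: [0.016, 0.984, -0.119, 0.129]
contact_force: [-0.6, 0.3, -3.4]
gripper_width: 0.0609
t 22.7 F [ 0.23 -0.16 -3.13] M [ 0.0118  0.1851 -0.0046] sem [0.0079 0.0092 0.0078] pos [ 0.4443 -0.0065  0.1679]
time: 23.53
position: [0.4441, -0.0063, 0.1681]
eef_rot: [0.0, 0.993, -0.12, 0.001]
contact_force: [0.7, 1.3, -3.8]
gripper_width: 0.0612
t 23.93 F [-0.15  0.25 -2.99] M [-0.0061 -0.0435 -0.0086] sem [0.0087 0.0075 0.0113] pos [ 0.4443 -0.0064  0.1679]
time: 24.77
position: [0.4442, -0.0063, 0.1682]
eef_rot: [-0.016, 0.984, -0.119, -0.129]
contact_force: [0.0, 0.3, -3.8]
gripper_width: 0.0608
t 25.02 F [ 0.07  0.03 -3.06] M [-0.0337 -0.1787  0.0095] sem [0.0086 0.0106 0.0162] pos [ 0.4443 -0.0064  0.1678]
time: 25.85
position: [0.4444, -0.0065, 0.1676]
eef_rot: [0.0, 0.993, -0.12, -0.001]
contact_force: [-0.3, -1.0, -2.8]
gripper_width: 0.0607
t 26.25 F [-0.35  0.1  -2.84] M [ 0.0035  0.0753 -0.013 ] sem [0.0075 0.0109 0.0114] pos [ 0.4443 -0.0064  0.1679]
t 26.25 dp mm [-0.4 -0.3 -2.1] pos [ 0.4443 -0.0064  0.1679]
rotvec deg [ 0.   -0.    0.01]
rotvec deg [ 0.0000e+00  1.0000e-02 -1.7999e+02]
joints [-0.098 -0.151  1.724 -0.     1.569  1.713] F [-0.86 -0.05 -2.63] M [-0.005  0.134 -0.06 ] g 0.0608
```

The level moments after opposite tilts are -0.044 and +0.075 Nm. The 0.119 Nm swing equals 1.47 N × 82 mm, with the right sign, so this tin holds the lump. Next is the move to above the pin.

```bash
python3 -c "from h import *; rel([0.690,-0.0215,0.145],0.0)"
```

```text
t 26.25 dp mm [242.3 -43.7  22.9] pos [ 0.4443 -0.0064  0.1679]
rotvec deg [  0.    -0.   -13.75]
rotvec deg [-0.0000e+00 -1.0000e-02  1.6625e+02]
joints [-0.098 -0.151  1.724 -0.     1.569  1.713] F [-0.86 -0.05 -2.63] M [-0.005  0.134 -0.06 ] g 0.0608
```

```bash

python3 -m pendant '{"dp":[[0.01,-0.002,0],[0.03,-0.005,0],[0.055,-0.01,0],[0.08,-0.014,0],[0.105,-0.019,0],[0.13,-0.023,0],[0.155,-0.028,0],[0.175,-0.032,0],[0.19,-0.034,0],[0.2,-0.036,0]],"rotation":[[0,0,-1],[0,0,-2],[0,0,-4],[0,0,-6],[0,0,-8],[0,0,-10],[0,0,-12],[0,0,-13],[0,0,-13.75],[0,0,-13.75]],"fingers":[0,0,0,0,0,0,0,0,0,0]}'
python3 -c "from h import *; rel([0.690,-0.0215,0.100],0.0)"
```

```text
time: 27.08
position: [0.6483, -0.0192, 0.167]
eef_rot: [0.0, 1.0, 0.0, -0.0]
contact_force: [-1.2, -0.4, -2.6]
gripper_width: 0.0611
t 27.0833 dp mm [41.8  2.3 67. ] pos [ 0.6483 -0.0192  0.167 ]
rotvec deg [0.   0.03 0.04]
rotvec deg [-5.0000e-02  1.0000e-02 -1.7996e+02]
joints [-0.086  0.428  1.09  -0.     1.624  1.484] F [-1.2  -0.37 -2.57] M [0.007 0.043 0.005] g 0.0611
```

```bash

python3 -m pendant '{"dp":[[0.006,0,0.005],[0.015,0.001,0.015],[0.024,0.001,0.026],[0.032,0.002,0.038],[0.038,0.002,0.049],[0.041,0.002,0.058],[0.042,0.002,0.064],[0.042,0.002,0.067],[0.042,0.002,0.067],[0.042,0.002,0.067]],"rotation":[[0,0,0],[0,0,0],[0,0,0],[0,0,0],[0,0,0],[0,0,0],[0,0,0],[0,0,0],[0,0,0],[0,0,0]],"fingers":[0,0,0,0,0,0,0,0,0,0]}'
python3 - <<'E'
from h import *
import cv2
cv2.imwrite("pics/s6.png",read_camera("side")[:,:,::-1]);cv2.imwrite("pics/t6.png",read_camera("top")[:,:,::-1]);cv2.imwrite("pics/w6.png",read_camera("wrist")[:,:,::-1])
rel([0.690,-0.0215,0.100],0.0)
E
```

```text
time: 27.92
position: [0.689, -0.021, 0.1014]
eef_rot: [0.0, 1.0, 0.0, 0.0]
contact_force: [0.5, 0.9, -2.4]
gripper_width: 0.0612
t 28.0667 dp mm [0.6 0.5 2. ] pos [ 0.6894 -0.021   0.102 ]
rotvec deg [ 0.01 -0.09  0.01]
rotvec deg [ 1.5000e-01  2.0000e-02 -1.7999e+02]
joints [-0.084  0.585  1.011 -0.     1.545  1.487] F [ 0.64  0.05 -2.59] M [ 0.005  0.019 -0.021] g 0.061
```

View pics/s6.png

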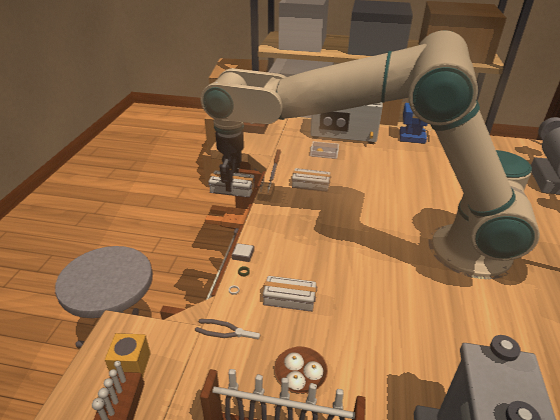

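View pics/t6.png

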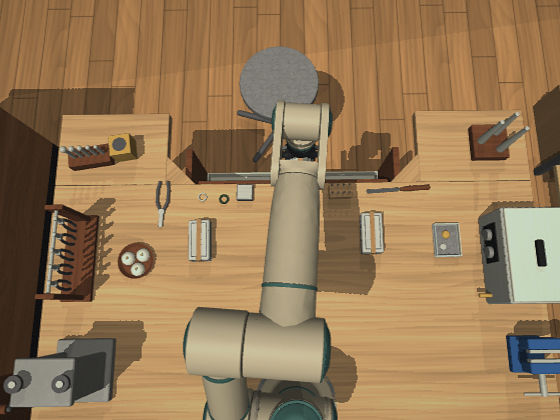

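View pics/w6.png

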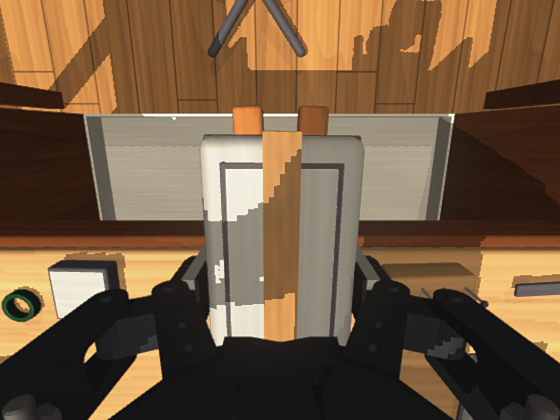

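The side view shows the tin level at about (231,183) over the pin. The wrist view has it centred on the pin's two prongs at (248,120) and (313,120). In the top view tin 1 is at (372,232) and tin 3 at (200,240), both in place. The underside is about 93 mm above the pin. One settling hold, then hand in.

```bash

python3 -m pendant '{"dp":[[0,0,0],[0,0,0],[0,0,0],[0,0,0],[0,0,0],[0,0,0],[0,0,0],[0,0,0],[0,0,0],[0,0,0]],"rotation":[[0,0,0],[0,0,0],[0,0,0],[0,0,0],[0,0,0],[0,0,0],[0,0,0],[0,0,0],[0,0,0],[0,0,0]],"fingers":[0,0,0,0,0,0,0,0,0,0]}'
python3 -c "
from h import *; rel([0.690,-0.0215,0.100],0.0); print(monitor.observe()['joint_vel'].round(3)); r.hand_in()"
```

```text
time: 28.9
position: [0.6891, -0.021, 0.1009]
eef_rot: [0.0, 1.0, 0.0, 0.0]
contact_force: [-0.2, 0.8, -1.8]
gripper_width: 0.0612
t 28.9 dp mm [0.9 0.5 0.9] pos [ 0.6891 -0.021   0.1009]
rotvec deg [ 0. -0.  0.]
rotvec deg [ 0.0e+00  1.0e-02 -1.8e+02]
joints [-0.084  0.586  1.011 -0.     1.545  1.487] F [-0.15  0.79 -1.79] M [0.015 0.093 0.004] g 0.0612
[ 0.001 -0.001  0.001  0.001 -0.002 -0.002]
the job is handed in; nothing more can be done
```

I found the rattling tin and handed the job in at 28.9 s, with the tin still held over the bench pin. It was the middle of the three.

- **Right-hand tin (y ≈ -0.23), silent:** I shook it end to end and rocked it. Its level moment changed by only about 0.02 Nm between opposite tilts, which is within the noise. I set it back lid up within about 1 mm of where I picked it up.
- **Middle tin, rattles:** its moment swung by 0.119 Nm between opposite tilts. A 150 g lump rolling 82 mm should give 0.12 Nm.
- **Left-hand tin:** I never touched it, since the rattling one was already found.

**Last checks:**
- The tool is level to within 0.01°, about 1 mm from the target over the pin.
- The tin's underside is about 92 mm above the pin top.
- The grip is firm at 61 mm and the arm is at rest.
- The pictures show the other two tins and the bystanders in view in their places. The arm hid part of the bench in the top view.

**What went wrong or disagreed:**
- In my first move I typed millimetres where metres were meant. The per-row limit held the arm in free space and nothing was touched.
- The top and wrist cameras disagreed by about 5 mm on the first tin's x position, so I used a value in between.
- My first, shorter rocking of the right-hand tin was unclear (a change of about 0.03 Nm), so I repeated it with longer tilts.

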